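# Lift a gold-plated panel to the inspection stand

## Robot

A 7-joint arm with a two-finger parallel gripper is mounted at the origin on the work surface. World frame = base frame: x ahead of the robot, y to its left, z up, the work surface at z = 0. Lengths are in m, angles in rad, forces in N, time in s.
With the tool pointing down it reaches from about 0.425 to 0.875 m from the base axis. Payload 4.7 kg.
Tool frame: the origin (TCP) lies on the centre line of the jaws, within the pads' length; the fingertips stand 17 mm ahead of it and the grasp point (between the pads) lies 2 mm behind it (bot.tip_extent is the distance from the TCP to the fingertips, in m); z points along the fingers, y is the line along which they close (so a half turn about z gives the same grasp; the last joint's range is limited). The gripper opens to 87 mm and grips with 3 to 60 N. Pads are 19 mm wide; open, the fingers measure 117 mm over their backs; the gripper's body (75 mm by 190 mm) begins 51 mm behind the grasp point.
Start: joints at [1.312, 0.321, -0.07, 1.45, 0.023, 1.371, -0.057], TCP at [0.175, -0.626, 0.24] pointing down, gripper open.
Joint ranges: [-2.86, 2.86], [-0.3, 2.09], [-1.38, 1.24], [0.06, 2.45], [-1.56, 4.7], [0.09, 2.05], [-2.69, 2.69]. Speed limits (rad/s): [2.57, 2.57, 3.14, 3.14, 3.14, 3.14, 3.14].

## Interface

Orientations are given as a unit quaternion [x, y, z, w].
In Python, from cell import sensors, cams, bot gives the robot as it stands.
- The arm moves only by the tool move_arm, never from a script. Its argument "series" is text: rows parted by semicolons, each of 7 numbers parted by spaces: the turn, a rotation vector about the world's x, y, z in rad, then the shift along the world's x, y, z in cm, then the finger opening in cm, from 0 to 8.7. A call has 1 to 8 rows; each row shifts and turns the commanded pose from where the row before left it; what a row does not reach is not made up. A row lasts 1/8 s, in which the tool goes at most 62.5 mm and 10.7 degrees, less where a joint would pass 70% of its speed; a pose out of reach is approached as far as the arm can. A call with a gripper value outside its range is refused whole. The fingers move at their own pace and stop on an object; "grip_force" is the grip in N (left out, the last holds). Time passes only in rows, so rows that do not move let the fingers close. It gives the time, the measured TCP pose, the force, the opening and the grip force at its end, in the units of the state.
- sensors.state(): the state, without advancing time (a new reading comes with each control period).
- cams.grab_frame(name): name is "scene" or "side" or "wrist"; returns a dict with "image" (400x640x3 uint8, red, green, blue), "z_map" (400x640 float32, m along the optical axis (not along the pixel's ray), 0 where there is no reading), "fx", "fy", "cx", "cy" (pixels), "D" ([k1, k2, p1, p2, k3] as OpenCV has them; the pictures are not rectified), "rvec" (rotation vector, rad) and "tvec" (3), from world to camera coordinates, as OpenCV has them. Camera axes: x right, y down, z forward; pixel columns grow to the right and rows downward; lengths in m; the calibration is good to about 2 mm. A picture is of the moment at which its call begins.
- bot.finish_job(): hands the job in; it is judged then, once.
The state is a dict: "t": time; "joint_pos": joint angles; "qd": joint speeds; "effort": joint torques, N m; "ee_pos": TCP position; "tcp_rot": TCP orientation; "wrist_force": force on the tool from outside, world axes, zero at the start; "ft_torque": the same for the moment, N m; "opening": opening from 0.0 (shut) to 1.0 (fully open); "finger_force": force on a finger pad.
Only numpy, scipy, OpenCV 4.12 (cv2) and the standard library are available. Lean on these libraries where they do the work, as an engineer would, in place of code of your own. Each camera call takes 0.05 s, during which the arm holds its last target. There are 200 camera calls.

## Task

On the plating bench, take the red-handled lifter by its grip, slide its blade under the gold-coloured contact panel, lift the panel clear of its black drip rest and set it down centred and square on the rails of the blue and white inspection stand. Then draw the blade out and put the lifter down flat on the bench, off the stand. Keep the panel level, do not touch it with the gripper or arm, and leave the silver panel where it lies.

Things in the scene. Friction and masses are not known exactly. Their poses are not given: they have to be found in the camera images.
- lifter: Loose spatula, 200 g, dark steel blade flat on the bench, 46 mm wide (x), 3 thick, from y = -20 to its tip at y = +105. Above the origin a neck 30 x 6 mm, then the red upright grip: 44 mm (x) x 16 (y), 55 to 110 mm above the underside; hold it from above, fingers closing along y. Origin: blade underside below the grip. +y to the tip, at the start within 15 deg of world +y; z up.
- gold_panel: Loose gold-coloured panel, 84 (x) x 90 (y) x 3 mm plus 2 mm studs, about 180 g. Origin: centre of underside, z up. Lies on a fixed black drip rest: two rails along y, 64 mm apart inside, tops 30 mm above the bench, on a 94 x 90 mm base 5 mm thick. The tunnel under it (5 to 30 mm high) is open at both y ends; the bench on its -y side is free. Its y is within 10 deg of world y.
- silver_panel: Bystander: silver-coloured panel, same size and shape as the gold one, loose on a second, equal black drip rest. One panel lies nearer to the robot, the other farther, either way round. Origin: centre of its underside; z up.
- stand: Inspection stand, fixed, empty: blue base 94 (x) x 90 (y) x 5 mm, two white rails 10 mm wide along y, 64 mm apart inside, tops 30 mm above the bench. The panel rests across both, its y along theirs; the blade fits between them; both ends open, bench free for 0.25 m on the -y side. y within 15 deg of world y. Origin: centre of the underside, on the bench; z up.
Mind the look-alikes: they are no part of the job. There is more than one size of the gold_panel; the job needs the larger.

How it is judged:
On the way:
1. the gold panel is carried by the lifter, at least 20 mm above its drip rest (height (world z) of gold_panel above 0.05 m and contact force between lifter and gold_panel above 0.8 N and angle between gold_panel's own z axis and vertical below 0.3 rad), for 0.2 s.
At the end, for the whole second after the job is handed in: Gold panel still and level on both rails of the stand, centred within 15 mm across and 20 mm along the rails, square within 11 degrees; lifter drawn out and lying flat on the bench, touching neither panel nor stand; silver panel within 10 mm of its start (x of gold_panel in the frame of stand between -0.015 and 0.015 m and y of gold_panel in the frame of stand between -0.02 and 0.02 m and z of gold_panel in the frame of stand between 0.027 and 0.033 m and angle between the y axis of gold_panel and the y axis of stand, either way round below 0.2 rad and angle between each of gold_panel, lifter's own z axis and vertical below 0.06 rad and linear speed of each of gold_panel, lifter below 0.02 m/s and contact force between lifter and gold_panel below 0.1 N and contact force between lifter and stand below 0.1 N and height (world z) of lifter below 0.003 m and distance of silver_panel from where it was at the start of the episode below 0.01 m).
It fails at once if the gripper or arm touches the gold panel (contact force between any of the fingers, the arm and gold_panel above 0.5 N).
It fails at once if the gold panel is tipped more than about 20 degrees (angle between gold_panel's own z axis and vertical above 0.35 rad).
It fails at once if the silver panel is moved more than 10 mm (distance of silver_panel from where it was at the start of the episode above 0.01 m).
It also fails if it takes over 54 s, if anything falls off the work surface, if the arm or the gripper's body presses on something with over 40 N, if the wrist force passes 120 N, or if a joint passes its speed limit or range.

## Working session

There is one attempt and no reset: what is moved stays moved. The work goes in short steps, Python scripts to look and compute and a tool call to move; the robot and the scene stay as the last step left them, time stands still between calls to the robot, and variables do not carry over. Pictures are saved under pics/ and viewed, at most 10 in all, crops included, and the job is handed in when it is done.

Besides the shell and the picture viewer there is one more tool, called as name(argument=value, ...), one argument or row to a line, values as JSON. move_arm: Moves the arm, as the interface text tells. Its arguments: {"type":"object","properties":{"series":{"type":"string"},"grip_force":{"type":"number"}},"required":["series"]}

```bash
ls; mkdir -p pics; cat > h.py <<'E'
import numpy as np, cv2, pickle
from cell import sensors, cams, bot
def grab(n):
    f=cams.grab_frame(n); pickle.dump(f,open(f'{n}.pkl','wb')); return f
def load(n): return pickle.load(open(f'{n}.pkl','rb'))
def K(f): return np.array([[f['fx'],0,f['cx']],[0,f['fy'],f['cy']],[0,0,1.]]),np.array(f['D'],float)
def ray(f,uv):
    k,D=K(f); p=cv2.undistortPoints(np.array(uv,float).reshape(-1,1,2),k,D).reshape(-1,2)
    R=cv2.Rodrigues(np.array(f['rvec'],float))[0]; t=np.array(f['tvec'],float).ravel()
    d=np.c_[p,np.ones(len(p))]; return -R.T@t, d@R
def onz(f,uv,z):
    c,d=ray(f,uv); return c+d*((z-c[2])/d[:,2])[:,None]
def cloud(f):
    h,w=f['z_map'].shape; v,u=np.mgrid[:h,:w]; uv=np.c_[u.ravel(),v.ravel()]
    c,d=ray(f,uv); return (c+d*f['z_map'].ravel()[:,None]).reshape(h,w,3)
E
python3 - <<'E'
from h import *
for n in ['scene','side','wrist']:
    f=grab(n); cv2.imwrite(f'pics/{n}0.png',f['image'][...,::-1])
    print(n,ray(f,[[320,200]]))
print(sensors.state())
a=load('scene')['image'];b=load('side')['image']
cv2.imwrite('pics/a.png',np.vstack([a,b])[...,::-1][:, :][:800])
E
```

```text
pics
scene (array([ 1.1424374 , -0.09277714,  0.62964104]), array([[-0.73935527,  0.14775972, -0.65693612]]))
side (array([ 0.3226591 , -0.72195751,  0.54827659]), array([[ 0.21709636,  0.81283097, -0.54056138]]))
wrist (array([ 0.24585957, -0.60601764,  0.38427082]), array([[-0.27985242, -0.06265115, -0.95831704]]))
{'t': 0.15, 'joint_pos': array([ 1.31211242,  0.32167157, -0.07008945,  1.4514092 ,  0.0226115 ,
        1.37082815, -0.05689717]), 'qd': array([ 1.25369563e-03, -2.11384140e-03, -5.22994153e-04, -3.32021608e-03,
       -3.11585108e-05, -3.68842298e-04, -1.51547426e-03]), 'effort': array([-2.19640378e-04, -4.91795468e+01, -4.04228512e-01, -3.12879217e+01,
       -6.36777515e-02,  4.04398574e-02,  9.53897074e-05]), 'ee_pos': array([ 0.17496304, -0.62558308,  0.23869331]), 'tcp_rot': array([ 9.90710408e-01,  1.35986407e-01, -1.52465094e-04, -7.49459588e-04]), 'wrist_force': array([ 0.11473118, -0.52833143,  0.18220133]), 'ft_torque': array([ 0.01843804, -0.04871825,  0.01134336]), 'finger_force': 0.0, 'opening': 1.001713532338098}
```

View pics/scene0.png

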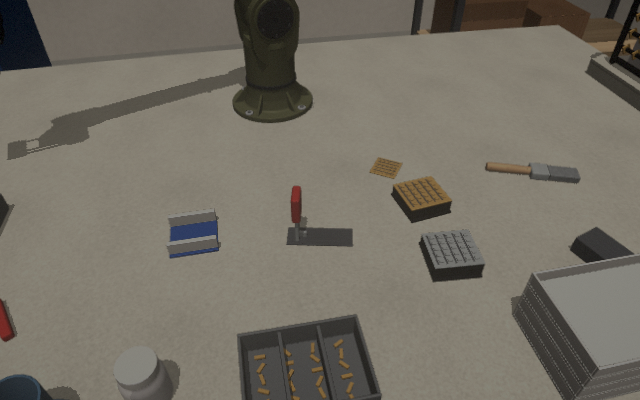

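View pics/side0.png

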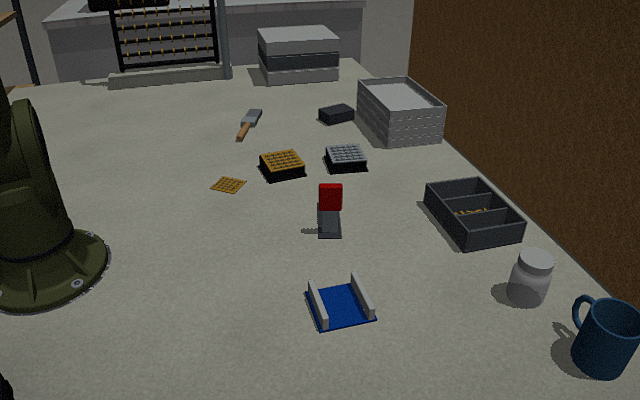

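The scene view shows the stand at (193,233), the upright lifter at (297,210), the silver panel at (452,250) and a trowel at (535,172), which is a look-alike. Two gold things could be meant: a panel on a black rest at (422,197) and a smaller flat one on the bench at (386,168). The larger, on the rest, fits the description. I'll confirm it in a crop and measure.

```bash
python3 - <<'E'
from h import *
S=load('scene');T=load('side')
cr=[cv2.resize(S['image'][140:290,270:500],None,fx=3.4,fy=3.4*.57*1.0),cv2.resize(T['image'][130:330,200:390],(782,290))]
cv2.imwrite('pics/crop1.png',np.vstack(cr)[...,::-1])
rois={'scene':{'gold':(388,172,455,224),'silver':(415,225,488,282),'small':(365,153,408,182),'stand':(160,203,225,262),'grip':(285,180,308,228),'blade':(280,222,360,252)},
'side':{'gold':(253,143,310,184),'silver':(318,138,373,176),'small':(205,172,250,197),'stand':(298,268,382,335),'grip':(312,178,350,213),'blade':(312,200,346,242)}}
for n,f in (('scene',S),('side',T)):
    P=cloud(f); im=f['image'].astype(int); hsv=cv2.cvtColor(f['image'],cv2.COLOR_RGB2HSV)
    for k,(a,b,c,d) in rois[n].items():
        p=P[b:d,a:c].reshape(-1,3); h=hsv[b:d,a:c].reshape(-1,3)
        if k in('gold','silver'): m=(p[:,2]>.027)&(p[:,2]<.045)
        elif k=='stand': m=(p[:,2]>.025)&(p[:,2]<.035)
        elif k=='grip': m=(h[:,1]>150)&((h[:,0]<8)|(h[:,0]>172))&(h[:,2]>60)
        elif k=='small': m=(h[:,1]>90)&(h[:,0]>8)&(h[:,0]<30)
        else: m=(h[:,2]<95)&(h[:,1]<60)&(p[:,2]<.012)
        q=p[m]
        if len(q)<5: print(n,k,len(q)); continue
        r=cv2.minAreaRect(q[:,:2].astype(np.float32)*1000)
        print(n,k,len(q),'z pct',np.percentile(q[:,2],[2,50,98]).round(4),'rect',np.round(r[0],1),np.round(r[1],1),round(r[2],2))
    b=P[300:330,420:480] if n=='scene' else P[240:290,180:280]
    print('bench z',np.median(b[...,2]),b[...,2].std())
E
```

```text
scene gold 1251 z pct [0.0283 0.034  0.0365] rect [487.1 247.8] [86.4 91.9] 8.73
scene silver 1892 z pct [0.0288 0.0334 0.0362] rect [643.7 245.2] [92.2 87.3] 86.16
scene small 406 z pct [0.0008 0.0031 0.0057] rect [739.6  88.3] [ 78.4 879.8] 70.89
scene stand 535 z pct [0.0254 0.0298 0.0322] rect [ 492.2 -210.2] [88.6 88.7] 1.19
scene grip 121 z pct [0.1066 0.1102 0.1124] rect [827.4 -56.5] [ 14.8 634. ] 82.1
scene blade 1119 z pct [0.0001 0.0036 0.007 ] rect [531.8  28.2] [125.   64.9] 76.39
bench z 0.00035963166878788533 0.033139633968085516
side gold 719 z pct [0.0293 0.0339 0.0363] rect [486.8 246.4] [87.7 95. ] 7.2
side silver 650 z pct [0.0293 0.0343 0.0369] rect [644.4 243. ] [96.4 85.4] 85.19
side small 370 z pct [-0.0001  0.0029  0.0052] rect [ 320.1 -230.9] [978.9  80. ] 85.63
side stand 582 z pct [0.0257 0.0297 0.0319] rect [ 493.  -212.6] [84.7 91.6] 1.31
side grip 563 z pct [0.0604 0.0899 0.111 ] rect [ 437.1 -369.2] [740.6  41.2] 75.21
side blade 375 z pct [-0.0005  0.0035  0.0109] rect [536.1  27.9] [131.5  56.7] 75.52
bench z -0.00013110339143734828 0.0257155282587869
```

View pics/crop1.png

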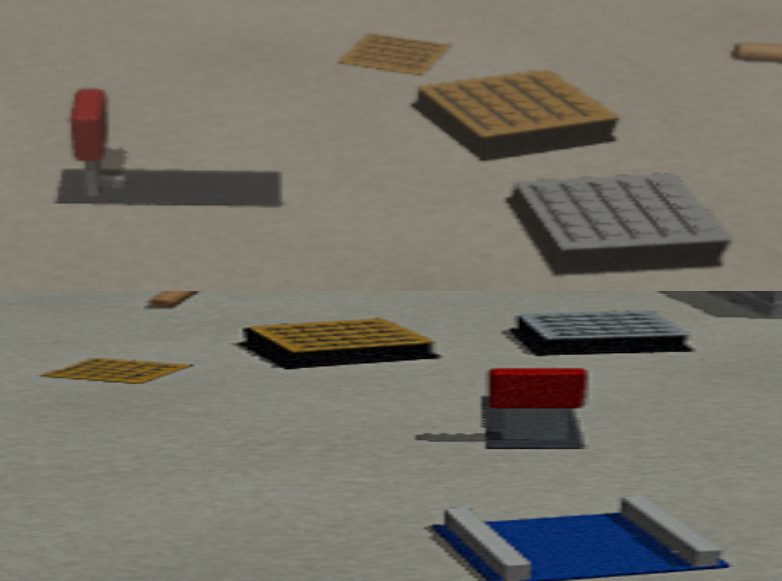

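The crop confirms it: the 5x5-stud gold panel on the black rest is the large one, and the thin flat one on the bench is the smaller look-alike. Next I'll refine the lifter and stand poses.

```bash
python3 - <<'E'
from h import *
S=load('scene');T=load('side')
def rect(q,l):
    r=cv2.minAreaRect(q[:,:2].astype(np.float32)*1000);print(l,len(q),np.round(r[0],1),np.round(r[1],1),round(r[2],2))
def comp(m):
    n,L,s,c=cv2.connectedComponentsWithStats(m.astype(np.uint8)); return L==1+np.argmax(s[1:,4])
for n,f,bl,gr,st,zs in (('scene',S,(275,218,365,256),(285,180,308,228),(155,200,230,262),.003),('side',T,(308,205,350,245),(312,178,350,213),(295,265,385,335),.003)):
    im=f['image']; hsv=cv2.cvtColor(im,cv2.COLOR_RGB2HSV); P=cloud(f)
    def sub(mask,r):
        o=np.zeros(mask.shape,bool);o[r[1]:r[3],r[0]:r[2]]=mask[r[1]:r[3],r[0]:r[2]];return comp(o)
    red=sub((hsv[...,1]>130)&((hsv[...,0]<10)|(hsv[...,0]>170)),gr)
    q=P[red];q=q[q[:,2]>.05]; print('grip z',np.percentile(q[:,2],[1,50,99]).round(4)); rect(q,n+' grip all'); rect(q[q[:,2]>.107],n+' grip top')
    g=hsv[...,2]; print('val blade/bench',np.percentile(g[bl[1]:bl[3],bl[0]:bl[2]],[5,25,50,75,95]))
    b=sub((g<95)&(hsv[...,0]*0==0)&(hsv[...,1]<200)&(P[...,2]<.015),bl)
    v,u=np.nonzero(b); rect(onz(f,np.c_[u,v],zs),n+' blade'); 
    blue=sub((hsv[...,0]>100)&(hsv[...,0]<130)&(hsv[...,1]>120),st)
    v,u=np.nonzero(blue); rect(onz(f,np.c_[u,v],.005),n+' blue')
    r=P[st[1]:st[3],st[0]:st[2]].reshape(-1,3); r=r[(r[:,2]>.026)&(r[:,2]<.034)]
    for s in(0,1):
        k=r[(r[:,0]>.4925)==s]; rect(k,n+' rail%d'%s); c=k[:,:2].mean(0);w=np.linalg.svd(k[:,:2]-c,full_matrices=False)[2][0];print(c.round(4),np.degrees(np.arctan2(*w[::-1]))%180)
E
```

```text
grip z [0.0605 0.1046 0.2315]
scene grip all 278 [826.1 -56.6] [ 15.4 636.7] 82.1
scene grip top 134 [826.1 -56.3] [ 14.8 636.7] 82.1
val blade/bench [ 63.  66. 133. 135. 137.]
scene blade 1163 [528.1  29.4] [124.5  73.4] 75.67
scene blue 606 [ 478.8 -210.4] [37.7 87.3] 0.06
scene rail0 233 [ 455.9 -210.9] [88.4 14.3] 89.34
[ 0.4568 -0.2109] 90.98613660931814
scene rail1 270 [ 529.4 -209. ] [13.6 87.9] 0.77
[ 0.5311 -0.2091] 91.2558683952816
grip z [0.0576 0.0884 0.1115]
side grip all 637 [ 437.3 -369. ] [741.   41.5] 75.21
side grip top 123 [ 425.3 -365.9] [741.1  40.4] 73.36
val blade/bench [ 45.  59.  79. 132. 137.]
side blade 446 [530.2  21.3] [115.   64.5] 75.82
side blue 1721 [ 491.9 -214.1] [93.5 92. ] 1.08
side rail0 288 [ 455.9 -213.9] [10.4 90.7] 1.14
[ 0.4556 -0.2169] 91.00165426254993
side rail1 275 [ 529.6 -211.7] [91.7 10.7] 89.94
[ 0.5292 -0.2151] 90.03131540843111
```

```bash
python3 - <<'E'
from h import *
for n,bl,gr in (('scene',(275,218,365,256),(285,180,308,228)),('side',(308,205,350,245),(312,178,350,213))):
    f=load(n); hsv=cv2.cvtColor(f['image'],cv2.COLOR_RGB2HSV); P=cloud(f); P[(f['z_map']<.1)]=9
    def sub(m,r): o=np.zeros(m.shape,bool);o[r[1]:r[3],r[0]:r[2]]=m[r[1]:r[3],r[0]:r[2]];return o
    near=(abs(P[...,0]-.53)<.12)&(abs(P[...,1]-.03)<.12)
    red=sub((hsv[...,1]>130)&((hsv[...,0]<10)|(hsv[...,0]>170))&near,gr)
    q=P[red]
    for l,k in(('all',q),('top',q[q[:,2]>.106])):
        r=cv2.minAreaRect(k[:,:2].astype(np.float32)*1000);print(n,'grip',l,len(k),np.round(r[0],1),np.round(r[1],1),round(r[2],2), k[:,2].max())
    # blade edges: 2 long sides by row extents along the blade
    b=sub((hsv[...,2]<95)&(hsv[...,1]<130)&(P[...,2]<.008)&near,bl); v,u=np.nonzero(b); q=onz(f,np.c_[u,v],.003)*1000
    for yaw in(-12,-13,-14,-15):
        a=np.radians(yaw);X=q[:,0]*np.cos(a)+q[:,1]*np.sin(a);Y=-q[:,0]*np.sin(a)+q[:,1]*np.cos(a)
        bins=np.arange(Y.min(),Y.max(),10); o=[]
        for y in bins:
            s=(Y>=y)&(Y<y+10)
            if s.sum()>5:o.append((round(y),*np.percentile(X[s],[1,99]).round(1)))
        print(yaw,'Y',np.percentile(Y,[.5,99.5]).round(1)); 
        if yaw in(-14,):print(*o,sep='\n')
        o=np.array(o)[4:-1]; print(' slopes deg',np.degrees(np.arctan([np.polyfit(o[:,0],o[:,i],1)[0] for i in(1,2)])).round(1))
E
```

```text
scene grip all 275 [532.3 -15.1] [14.6 42.9] 77.62 0.11251863226093495
scene grip top 133 [531.5 -15.5] [14.1 41.8] 80.46 0.11251863226093495
-12 Y [ 76.7 199.7]
 slopes deg [0.7 0.5]
-13 Y [ 85.8 209.1]
 slopes deg [-0.3 -0.5]
-14 Y [ 94.8 218.4]
(94, np.float64(495.2), np.float64(541.1))
(104, np.float64(496.6), np.float64(540.6))
(114, np.float64(468.7), np.float64(540.1))
(124, np.float64(468.5), np.float64(539.7))
(134, np.float64(496.2), np.float64(541.8))
(144, np.float64(495.7), np.float64(541.2))
(154, np.float64(495.4), np.float64(540.8))
(164, np.float64(494.7), np.float64(540.4))
(174, np.float64(494.3), np.float64(539.8))
(184, np.float64(493.9), np.float64(539.4))
(194, np.float64(493.5), np.float64(538.9))
(204, np.float64(495.7), np.float64(540.9))
(214, np.float64(495.5), np.float64(540.6))
 slopes deg [-1.3 -1.5]
-15 Y [103.9 227.5]
 slopes deg [-2.3 -2.6]
side grip all 636 [537.8  11. ] [83.3 41.6] 74.87 0.11187869695479813
side grip top 134 [529.1 -18.8] [16.4 40.4] 74.13 0.11187869695479813
-12 Y [ 72.6 185.4]
 slopes deg [ 0.7 -3.4]
-13 Y [ 82.  194.1]
 slopes deg [-0.2 -3.1]
-14 Y [ 91.4 202.8]
(91, np.float64(496.5), np.float64(540.9))
(101, np.float64(477.1), np.float64(541.3))
(111, np.float64(477.0), np.float64(539.9))
(121, np.float64(478.5), np.float64(540.4))
(131, np.float64(495.3), np.float64(540.9))
(141, np.float64(494.9), np.float64(540.8))
(151, np.float64(495.2), np.float64(541.4))
(161, np.float64(495.0), np.float64(540.2))
(171, np.float64(495.1), np.float64(540.5))
(181, np.float64(495.1), np.float64(535.6))
 slopes deg [-0.2 -0.8]
-15 Y [100.3 211.4]
 slopes deg [-1.  -1.8]
```

move_arm(
  series="0 0 -0.03125 2.22 3.81 0 8.7;0 0 -0.03125 2.22 3.81 0 8.7;0 0 -0.03125 2.22 3.81 0 8.7;0 0 -0.03125 2.22 3.81 0 8.7;0 0 -0.03125 2.22 3.81 0 8.7;0 0 -0.03125 2.22 3.81 0 8.7;0 0 -0.03125 2.22 3.81 0 8.7;0 0 -0.03125 2.22 3.81 0 8.7",
  grip_force=60,
)

```text
t: 1.15
ee_pos: [0.3532, -0.3197, 0.2395]
tcp_rot: [1.0, 0.011, -0.0, 0.0]
wrist_force: [0.4, -0.9, -0.4]
opening: 0.998
finger_force: 0.0
```

move_arm(
  series="0 0 -0.03125 2.22 3.81 0 8.7;0 0 -0.03125 2.22 3.81 0 8.7;0 0 -0.03125 2.22 3.81 0 8.7;0 0 -0.03125 2.22 3.81 0 8.7;0 0 -0.03125 2.22 3.81 0 8.7;0 0 -0.03125 2.22 3.81 0 8.7;0 0 -0.03125 2.22 3.81 0 8.7;0 0 -0.03125 2.22 3.81 0 8.7",
)

```text
t: 2.15
ee_pos: [0.5307, -0.0153, 0.2395]
tcp_rot: [0.993, -0.114, -0.0, 0.0]
wrist_force: [0.4, -0.4, -0.5]
opening: 0.996
finger_force: 0.0
```

move_arm(
  series="0 0 0 0 0 0 8.7;0 0 0 0 0 0 8.7;0 0 0 0 0 0 8.7",
)

```text
t: 2.52
ee_pos: [0.5298, -0.0181, 0.2394]
tcp_rot: [0.993, -0.115, -0.0, 0.0]
wrist_force: [0.1, 0.5, -0.4]
opening: 1.004
finger_force: 0.0
```

```bash
python3 - <<'E'
from h import *
f=grab('wrist'); cv2.imwrite('pics/w1.png',f['image'][...,::-1])
hsv=cv2.cvtColor(f['image'],cv2.COLOR_RGB2HSV); P=cloud(f)
red=(hsv[...,1]>130)&((hsv[...,0]<10)|(hsv[...,0]>170))&(f['z_map']>.05)
q=P[red];print(len(q), sensors.state()['ee_pos'])
if len(q):
    q=q[q[:,2]>np.percentile(q[:,2],50)-.004];r=cv2.minAreaRect(q[:,:2].astype(np.float32)*1000);print(r,np.percentile(q[:,2],[2,50,98]))
E
```

```text
856 [ 0.52989844 -0.01795165  0.23948995]
((539.1845703125, -19.297935485839844), (163.6591796875, 58.0445442199707), 76.81624603271484) [0.10732346 0.11031713 0.3441535 ]
```

View pics/w1.png

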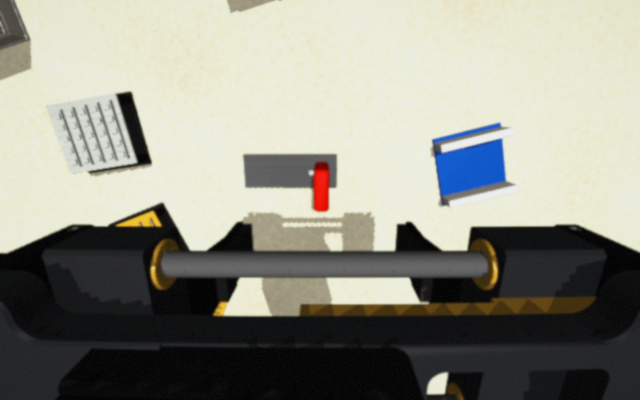

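The wrist view shows the red grip at (321,187) midway between the fingers. The blade lies at (290,171), square to the jaws, and the stand is at (475,165). I'll check the same points numerically from this view.

```bash
python3 - <<'E'
from h import *
f=load('wrist')
hsv=cv2.cvtColor(f['image'],cv2.COLOR_RGB2HSV); P=cloud(f); ok=np.zeros(hsv.shape[:2],bool);ok[60:215,:]=1
red=(hsv[...,1]>130)&((hsv[...,0]<10)|(hsv[...,0]>170))&ok&(abs(P[...,2]-.11)<.004)
def R(m,l):
    r=cv2.minAreaRect(m[:,:2].astype(np.float32)*1000);print(l,len(m),np.round(r[0],1),np.round(r[1],1),round(r[2],2))
R(P[red],'grip')
b=(hsv[...,2]<110)&(P[...,2]<.009)&ok; b[:,:240]=0;b[:,345:]=0;b[:150]=0;b[192:]=0
v,u=np.nonzero(b);R(onz(f,np.c_[u,v],.003),'blade')
b=(hsv[...,0]>100)&(hsv[...,0]<130)&(hsv[...,1]>120)&ok;b[:,:420]=0;b[:,530:]=0
v,u=np.nonzero(b);R(onz(f,np.c_[u,v],.005),'blue')
q=P[100:215,420:530].reshape(-1,3);q=q[abs(q[:,2]-.03)<.004];R(q,'rails')
q=P[85:185,40:140].reshape(-1,3);q=q[abs(q[:,2]-.034)<.004];R(q,'silver')
E
```

```text
grip 628 [532.2 -15. ] [14.9 42.4] 77.06
blade 2315 [539.7  26.1] [120.3  43.7] 76.8
blue 3076 [ 499.9 -210.3] [79.4 88.9] 1.28
rails 1200 [ 493.7 -211. ] [84. 90.] 1.07
silver 5053 [644.1 245.7] [92.6 85.1] 85.66
```

move_arm(
  series="0 0 0 0.1 0.1 -3.5 8.7;0 0 0 0.1 0.1 -3.5 8.7;0 0 0 0 0.1 -3.5 8.7;0 0 0 0 0 -3 8.7;0 0 0 0 0 -2 8.7;0 0 0 0 0 0 8.7;0 0 0 0 0 0 8.7;0 0 0 0 0 0 4",
)

```text
t: 3.58
ee_pos: [0.5333, -0.0135, 0.0859]
tcp_rot: [0.994, -0.113, 0.001, 0.0]
wrist_force: [-0.1, 0.2, -0.2]
opening: 0.949
finger_force: 0.0
```

move_arm(
  series="0 0 0 0 0 0 1;0 0 0 0 0 0 1;0 0 0 0 0 0 1;0 0 0 0 0 0 1;0 0 0 0 0 0 1;0 0 0 0 0 0 1;0 0 0 0 0 0 1;0 0 0 0 0 0 1",
  grip_force=50,
)

```text
t: 4.58
ee_pos: [0.5323, -0.0137, 0.0846]
tcp_rot: [0.994, -0.113, -0.0, 0.0]
wrist_force: [-0.0, -1.1, 0.9]
opening: 0.179
finger_force: 50.0
```

move_arm(
  series="0 0 0 0 0 0.4 1;0 0 0 0 0 0.9 1;0 0 0.061 -0.36 1.54 0 1;0 0 0.061 -0.36 1.54 0 1;0 0 0.061 -0.36 1.54 0 1;0 0 0.061 -0.36 1.54 0 1;0 0 0.061 -0.36 1.54 0 1;0 0 0.061 -0.36 1.54 0 1",
)

```text
t: 5.58
ee_pos: [0.5104, 0.0801, 0.0976]
tcp_rot: [0.997, 0.071, -0.0, 0.0]
wrist_force: [-1.1, -1.3, -2.3]
opening: 0.182
finger_force: 50.0
```

move_arm(
  series="0 0 0 0 0 0 1;0 0 0 0 0 0 1;0 0 0 0 0 0 1",
)

```text
t: 5.95
ee_pos: [0.5109, 0.0781, 0.0975]
tcp_rot: [0.998, 0.069, -0.0, 0.0]
wrist_force: [-0.4, -0.7, -2.4]
opening: 0.179
finger_force: 50.0
```

```bash
python3 - <<'E'
from h import *
P={}
for n in('wrist','side','scene'):
    f=grab(n); cv2.imwrite(f'pics/{n}2.png',f['image'][...,::-1])
    C=cloud(f); C[f['z_map']<.05]=9
    def R(m,l):
        if len(m)<20: print(n,l,len(m));return
        r=cv2.minAreaRect(m[:,:2].astype(np.float32)*1000);print(n,l,len(m),np.round(r[0],1),np.round(r[1],1),round(r[2],2),m[:,2].mean().round(4))
    m=(abs(C[...,0]-.487)<.06)&(abs(C[...,1]-.247)<.062)&(abs(C[...,2]-.0335)<.006)
    R(C[m],'gold')
    m=(abs(C[...,0]-.50)<.045)&(abs(C[...,1]-.13)<.055)&(C[...,2]>.009)&(C[...,2]<.025); R(C[m],'blade')
    q=C[m]
    if len(q)>20:
        A=np.c_[q[:,:2]-q[:,:2].mean(0),np.ones(len(q))];print(np.linalg.lstsq(A,q[:,2],rcond=None)[0].round(4),'slopes x,y,z')
st=sensors.state();print(st['ee_pos'],st['tcp_rot'].round(4))
E
```

```text
wrist gold 9277 [493.8 248.3] [73.7 92.3] 6.83 0.0339
wrist blade 5441 [504.1 127.3] [ 45.2 110.8] 7.83 0.0165
[-0.0045 -0.0035  0.0165] slopes x,y,z
side gold 652 [487.1 247. ] [86.8 94.9] 8.64 0.0338
side blade 308 [501.7 127.1] [ 46.2 109.4] 8.76 0.0167
[ 0.0301 -0.0041  0.0167] slopes x,y,z
scene gold 1233 [487.1 247.5] [87.9 90.8] 7.41 0.0339
scene blade 809 [501.3 128.7] [ 50.7 111.4] 7.06 0.0168
[-0.0027 -0.0101  0.0168] slopes x,y,z
[0.51083178 0.07844467 0.09753924] [ 9.976e-01  6.880e-02 -0.000e+00  1.000e-04]
```

View pics/wrist2.png

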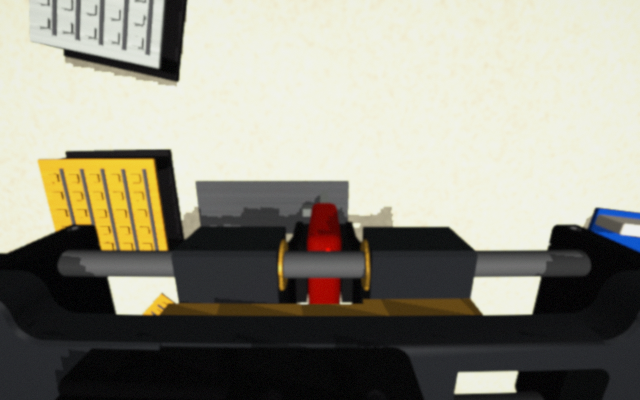

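The wrist view shows the blade (275,205) heading straight at the gold panel's tunnel (110,200). The blade is level with its top at 16.5 mm, and the lateral error is under 1 mm, so I'll slide it in.

move_arm(
  series="0 0 0 -0.13 0.93 0 1;0 0 0 -0.13 0.93 0 1;0 0 0 -0.13 0.93 0 1;0 0 0 -0.13 0.93 0 1;0 0 0 -0.13 0.93 0 1;0 0 0 -0.13 0.93 0 1;0 0 0 -0.13 0.93 0 1;0 0 0 -0.13 0.93 0 1",
)

```text
t: 7.1
ee_pos: [0.5003, 0.154, 0.0976]
tcp_rot: [0.998, 0.069, -0.0, 0.0]
wrist_force: [-0.8, 0.3, -1.9]
opening: 0.181
finger_force: 50.0
```

move_arm(
  series="0 0 0 -0.13 0.93 0 1;0 0 0 -0.13 0.93 0 1;0 0 0 -0.13 0.93 0 1;0 0 0 -0.13 0.93 0 1;0 0 0 0 0 0 1;0 0 0 0 0 0 1;0 0 0 0 0 0 1",
)

```text
t: 7.98
ee_pos: [0.4952, 0.1901, 0.0975]
tcp_rot: [0.998, 0.069, -0.0, 0.0]
wrist_force: [0.0, 0.1, -1.6]
opening: 0.177
finger_force: 50.0
```

```bash
cat > g.py <<'E'
from h import *
import sys
x,y,z=map(float,sys.argv[1:4]); tol=.009
for n in('side','scene','wrist'):
    f=grab(n); cv2.imwrite(f'pics/{n}_{sys.argv[4]}.png',f['image'][...,::-1])
    C=cloud(f); C[f['z_map']<.05]=9
    hsv=cv2.cvtColor(f['image'],cv2.COLOR_RGB2HSV)
    q=C[(abs(C[...,0]-x)<.075)&(abs(C[...,1]-y)<.08)&(abs(C[...,2]-z)<tol)&(hsv[...,1]>70)&(hsv[...,0]>8)&(hsv[...,0]<35)]
    if len(q)<30: print(n,len(q)); continue
    r=cv2.minAreaRect(q[:,:2].astype(np.float32)*1000)
    A=np.c_[q[:,:2]-q[:,:2].mean(0),np.ones(len(q))]
    print(n,len(q),np.round(r[0],1),np.round(r[1],1),round(r[2],2),'slope x,y; z',np.linalg.lstsq(A,q[:,2],rcond=None)[0].round(4))
st=sensors.state();print(st['t'],st['ee_pos'],st['tcp_rot'].round(4),st['wrist_force'],st['ft_torque'])
E
python3 g.py .487 .247 .034 in
```

```text
side 368 [487.5 244.4] [85.5 93.6] 9.01 slope x,y; z [0.0006 0.0108 0.0338]
scene 1095 [487.4 247.8] [85.8 92.1] 8.9 slope x,y; z [-0.0177 -0.0039  0.0338]
wrist 7626 [497.2 250. ] [65.7 91.8] 7.86 slope x,y; z [-0.0025  0.0008  0.0338]
8.125 [0.49519985 0.1902729  0.09756635] [ 9.976e-01  6.910e-02 -0.000e+00  1.000e-04] [-0.2521355  -0.17326151 -1.42859714] [-0.03009543 -0.00602941 -0.02809395]
```

move_arm(
  series="0 0 0 0 0 0.5 1;0 0 0 0 0 0.4 1;0 0 0 0 0 0.3 1;0 0 0 0 0 0.3 1;0 0 0 0 0 0.3 1;0 0 0 0 0 0.4 1;0 0 0 0 0 0.5 1;0 0 0 0 0 0.5 1",
)

```text
t: 9.12
ee_pos: [0.4951, 0.1906, 0.1299]
tcp_rot: [0.998, 0.069, -0.0, 0.0]
wrist_force: [1.0, -0.0, -3.7]
opening: 0.183
finger_force: 50.0
```

move_arm(
  series="0 0 0 0 0 0.6 1;0 0 0 0 0 0.8 1;0 0 0 0 0 0.8 1;0 0 0 0 0 0.8 1;0 0 0 0 0 0.6 1;0 0 0 0 0 0.3 1;0 0 0 0 0 0 1;0 0 0 0 0 0 1",
)

```text
t: 10.12
ee_pos: [0.4949, 0.1905, 0.1683]
tcp_rot: [0.998, 0.069, -0.0, 0.0]
wrist_force: [-0.4, -0.2, -4.1]
opening: 0.186
finger_force: 50.0
```

```bash
python3 g.py .487 .247 .08 up
```

```text
side 19
scene 81 [496.2 237.1] [ 82.3 110.8] 16.91 slope x,y; z [-0.0052  0.0057  0.0883]
wrist 250 [494.4 249.4] [70.1 92.8] 8.14 slope x,y; z [0.0145 0.0006 0.0883]
10.275 [0.49493781 0.19054937 0.16831088] [ 9.976e-01  6.940e-02 -3.000e-04  1.000e-04] [-0.48136723 -0.51648407 -5.11558343] [-0.12505601 -0.02098897 -0.00231835]
```

```bash
python3 g.py .487 .247 .0905 up2
```

```text
side 388 [486.8 244.2] [84.5 91. ] 7.66 slope x,y; z [-0.0004  0.0107  0.091 ]
scene 1105 [489.3 234.1] [ 86.1 116.8] 8.99 slope x,y; z [-0.0069  0.0025  0.0908]
wrist 7446 [494.4 249.4] [72.1 92.5] 7.33 slope x,y; z [-0.0042 -0.0002  0.0906]
10.425 [0.49502594 0.19059406 0.16845885] [ 9.976e-01  6.940e-02 -2.000e-04  0.000e+00] [ 0.65988399 -0.30652161 -4.85780698] [-0.15439223 -0.00713527 -0.0347665 ]
```

move_arm(
  series="0 0 -0.003 0 -0.5 0 1;0 0 -0.006 0 -1 0 1;0 0 -0.006 0 -1.6 0 1;0 0 -0.006 0 -2.2 0 1;0 0 -0.006 0 -2.4 0 1;0 0 -0.006 0 -2.4 0 1;0 0 -0.006 0 -2.4 0 1;0 0 -0.006 0 -2.4 0 1",
)

```text
t: 11.42
ee_pos: [0.4949, 0.0394, 0.1687]
tcp_rot: [0.999, 0.046, 0.0, 0.0]
wrist_force: [0.3, -0.6, -4.4]
opening: 0.179
finger_force: 50.0
```

move_arm(
  series="0 0 -0.006 0 -2.4 0 1;0 0 -0.006 0 -2.4 0 1;0 0 -0.006 0 -2.4 0 1;0 0 -0.006 0 -2.4 0 1;0 0 -0.006 0 -2.4 0 1;0 0 -0.006 0 -2.4 0 1;0 0 -0.006 0 -2.4 0 1;0 0 -0.006 0 -2.4 0 1",
)

```text
t: 12.42
ee_pos: [0.4948, -0.1523, 0.1687]
tcp_rot: [1.0, 0.022, 0.0, 0.0]
wrist_force: [0.8, -0.4, -3.6]
opening: 0.18
finger_force: 50.0
```

move_arm(
  series="0 0 -0.006 0 -2.4 0 1;0 0 -0.006 0 -2.4 0 1;0 0 -0.006 0 -2.2 0 1;0 0 -0.006 0 -1.8 0 1;0 0 -0.003 0 -1.4 0 1;0 0 0 0 -0.9 0 1;0 0 0 0 -0.5 0 1;0 0 0 0 -0.2 0 1",
)

```text
t: 13.42
ee_pos: [0.4952, -0.2681, 0.1686]
tcp_rot: [1.0, 0.01, -0.0, -0.0]
wrist_force: [1.6, 0.7, -3.9]
opening: 0.183
finger_force: 50.0
```

move_arm(
  series="0 0 0 0 0 0 1;0 0 0 0 0 0 1;0 0 0 0 0 0 1",
)

```text
t: 13.8
ee_pos: [0.4952, -0.268, 0.1687]
tcp_rot: [1.0, 0.01, 0.0, 0.0]
wrist_force: [-0.5, -0.1, -4.4]
opening: 0.18
finger_force: 50.0
```

```bash
python3 g.py .493 -.211 .0905 over
```

```text
side 1118 [ 483.5 -218.2] [ 90.3 115.7] 28.64 slope x,y; z [0.0022 0.0049 0.0903]
scene 1472 [ 493.9 -210.6] [87.  91.3] 0.43 slope x,y; z [-0.0068  0.0022  0.0909]
wrist 7430 [ 500.8 -209.7] [71.7 92.4] 0.62 slope x,y; z [-0.0042  0.0003  0.0908]
13.95 [ 0.49512986 -0.26823566  0.16861813] [ 1.0e+00  9.5e-03 -0.0e+00  1.0e-04] [ 4.12336109e-04  5.98139128e-01 -4.69337666e+00] [-0.14877305  0.04335054  0.00534372]
```

View pics/scene_over.png

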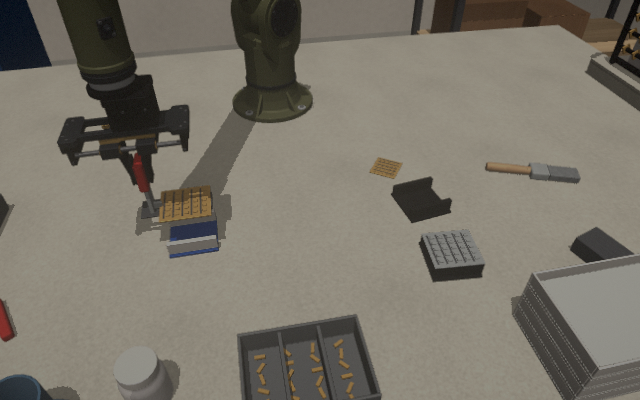

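The scene view shows the gold panel at (187,204), level on the blade above the stand at (193,240). It is within about 1 mm of the stand's centre, and the silver panel has not moved. I'll lower it now.

move_arm(
  series="0 0 0 -0.1 0 -0.4 1;0 0 0 0 0 -0.8 1;0 0 0 0 0 -1 1;0 0 0 0 0 -1 1;0 0 0 0 0 -0.9 1;0 0 0 0 0 -0.6 1;0 0 0 0 0 -0.4 1;0 0 0 0 0 -0.2 1",
)

```text
t: 14.95
ee_pos: [0.4941, -0.2684, 0.1155]
tcp_rot: [1.0, 0.009, -0.0, 0.0]
wrist_force: [-0.4, -0.5, -4.0]
opening: 0.181
finger_force: 50.0
```

move_arm(
  series="0 0 0 0 0 -0.15 1;0 0 0 0 0 -0.15 1;0 0 0 0 0 -0.15 1;0 0 0 0 0 -0.2 1;0 0 0 0 0 -0.3 1;0 0 0 0 0 -0.4 1;0 0 0 0 0 -0.4 1;0 0 0 0 0 0 1",
)

```text
t: 15.95
ee_pos: [0.4938, -0.2682, 0.0976]
tcp_rot: [1.0, 0.009, -0.0, -0.0]
wrist_force: [0.7, 0.5, -2.5]
opening: 0.185
finger_force: 50.0
```

```bash
python3 g.py .493 -.211 .034 down
```

```text
side 957 [ 493.1 -212. ] [83.  91.8] 1.0 slope x,y; z [ 0.0052 -0.0029  0.0332]
scene 1396 [ 493.7 -211.5] [88.7 91.9] 0.73 slope x,y; z [-0.006   0.0029  0.0338]
wrist 7645 [ 503.1 -210.5] [66.8 90.4] 0.5 slope x,y; z [-0.0033  0.0019  0.0338]
16.1 [ 0.4942106  -0.26839911  0.09815636] [1.0e+00 9.4e-03 1.0e-04 1.0e-04] [ 0.1013907  -0.41250184 -1.2829391 ] [-0.00998139 -0.04329867  0.04733469]
```

The panel is on the rails, centred and level. Next I'll draw the blade out.

move_arm(
  series="0 0 0 0.01 -0.5 0 1;0 0 0 0.02 -1 0 1;0 0 0 0.02 -1.2 0 1;0 0 0 0.03 -1.4 0 1;0 0 0 0.03 -1.5 0 1;0 0 0 0.03 -1.5 0 1;0 0 0 0.03 -1.5 0 1;0 0 0 0.03 -1.5 0 1",
)

```text
t: 17.1
ee_pos: [0.4961, -0.3705, 0.098]
tcp_rot: [1.0, 0.009, -0.0, 0.0]
wrist_force: [0.5, 0.4, -2.7]
opening: 0.179
finger_force: 50.0
```

move_arm(
  series="0 0 0 0.03 -1.5 0 1;0 0 0 0.03 -1.5 0 1;0 0 0 0.02 -1.2 0 1;0 0 0 0.02 -1 0 1;0 0 0 0.01 -0.5 0 1;0 0 0 0 0 -0.5 1;0 0 0 0 0 -0.5 1;0 0 0 0 0 -0.2 1",
)

```text
t: 18.1
ee_pos: [0.497, -0.4256, 0.0854]
tcp_rot: [1.0, 0.01, -0.0, -0.0]
wrist_force: [-0.6, -0.0, -1.7]
opening: 0.177
finger_force: 50.0
```

move_arm(
  series="0 0 0 0 0 -0.1 1;0 0 0 0 0 0 1;0 0 0 0 0 0 1",
  grip_force=10,
)

```text
t: 18.48
ee_pos: [0.4973, -0.4264, 0.0853]
tcp_rot: [1.0, 0.009, 0.0, 0.0]
wrist_force: [-0.7, 0.9, -2.7]
opening: 0.183
finger_force: 10.0
```

move_arm(
  series="0 0 0 0 0 -0.1 1;0 0 0 0 0 0 1;0 0 0 0 0 0 2.2;0 0 0 0 0 0 3;0 0 0 0 0 0 4;0 0 0 0 0 0 6;0 0 0 0 0 0 8.7;0 0 0 0 0 0 8.7",
)

```text
t: 19.48
ee_pos: [0.4972, -0.4264, 0.0841]
tcp_rot: [1.0, 0.009, -0.0, 0.0]
wrist_force: [-0.7, 0.1, -0.4]
opening: 0.714
finger_force: 0.0
```

move_arm(
  series="0 0 0 0 0 0 8.7;0 0 0 0 0 0 8.7;0 0 0 0 0 1 8.7;0 0 0 0 0 2 8.7;0 0 0 0 0 3 8.7;0 0 0 0 0 3 8.7;0 0 0 0 0 3 8.7;0 0 0 0 0 2 8.7",
)

```text
t: 20.48
ee_pos: [0.498, -0.4268, 0.2276]
tcp_rot: [1.0, 0.009, 0.001, 0.001]
wrist_force: [-0.6, -0.9, -0.5]
opening: 0.999
finger_force: 0.0
```

```bash
python3 g.py .493 -.211 .034 end; python3 - <<'E'
from h import *
f=load('side'); s=load('scene')
cv2.imwrite('pics/end.png',f['image'][...,::-1])
for f in(s,load('wrist')):
    C=cloud(f);C[f['z_map']<.05]=9
    q=C[(abs(C[...,0]-.644)<.06)&(abs(C[...,1]-.245)<.06)&(abs(C[...,2]-.034)<.006)]
    if len(q): print('silver',cv2.minAreaRect(q[:,:2].astype(np.float32)*1000))
    q=C[(abs(C[...,0]-.497)<.05)&(abs(C[...,1]+.427)<.05)&(abs(C[...,2]-.11)<.006)]
    if len(q): print('grip',cv2.minAreaRect(q[:,:2].astype(np.float32)*1000),np.median(q[:,2]))
E
```

```text
side 1942 [ 493.6 -212. ] [83.8 93. ] 0.73 slope x,y; z [ 0.001  -0.0034  0.0333]
scene 1397 [ 493.3 -210. ] [86.7 88.9] 0.23 slope x,y; z [-0.0054  0.0022  0.0339]
wrist 4944 [ 494.2 -211. ] [83.9 91.2] 0.56 slope x,y; z [-0.0009  0.001   0.0338]
20.625 [ 0.49780093 -0.42669033  0.22567114] [1.     0.0094 0.001  0.001 ] [-0.12711157  0.09639366 -0.24643676] [ 0.0440308  -0.00048825  0.01589117]
silver ((643.0994262695312, 245.85647583007812), (91.97441864013672, 87.99398040771484), 85.7917251586914)
grip ((496.21563720703125, -425.13531494140625), (45.4398193359375, 15.905207633972168), 4.701303482055664) 0.1096415035022803
grip ((497.4188537597656, -425.7117614746094), (42.820919036865234, 15.544394493103027), 1.26080322265625) 0.10998532235555541
```

View pics/scene_end.png

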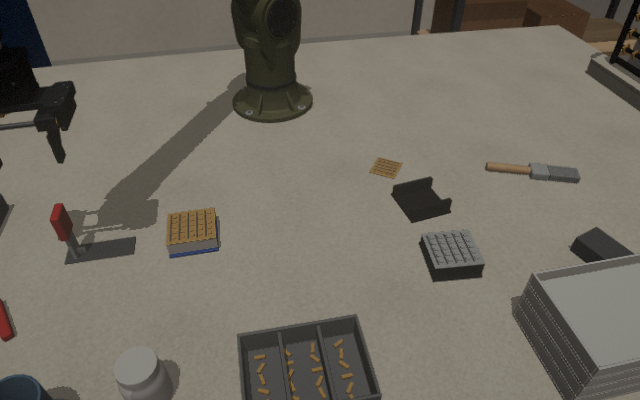

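The scene view shows the gold panel square on the stand at (192,232). The lifter lies flat and clear of it at (95,248), and the silver panel at (452,250) has not moved.

```bash
python3 -c "
from cell import bot
print(bot.finish_job())"
```

```text
the job is handed in; nothing more can be done
None
```

I handed the job in at about 21 s: the gold panel is level on the stand within about 1 mm of centre, the lifter lies flat on the bench clear of it, and the silver panel is where it started, but no verdict was returned.

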